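Put the bar scale into calibration

TASK

The bar scale has to be calibrated from zero, with its pan empty. Wake it by tapping the orange key on its own with a fingertip and letting it come back up, then press the orange and white keys down together with both fingertips, keep both down for a full three seconds, and let go. Press gently, do not touch the pan, and leave the scale, the brass weight, the cup, the milk jug and the tamper standing where they are.

Things in the scene. Friction and masses are not known exactly. Their poses are not given: they have to be found in the camera images.
- scale: loose bench scale of about 1.1 kg on four rubber feet: black housing 200 mm deep (x) by 160 mm wide (y), its flat top 23 mm above the counter. Origin: centre of its underside, on the counter. x points from the key strip towards the pan, y from the white key towards the orange key, z up. The steel pan covers the part beyond x = -25 mm; on the strip before it two keys stand either side of a small dark display (flush, no obstacle). It may stand turned by up to about 35 degrees
- pan: the scale's flat steel weighing pan, 122 mm (x) by 152 mm (y), fixed on the scale, its top 30 mm above the counter. Origin: centre of its underside, 36 mm from the scale's centre along the scale's x. Empty; not to be touched
- orange_key_top (a point): centre of the top face of the orange power key, which is 24 mm (scale's x) by 20 mm (scale's y), 30.5 mm above the counter and 7.5 mm above the housing when up; moves down with the key. It lies at (-70, 30) mm in the scale's x, y
- white_key_top (a point): the same for the white key, of the same size and height, at (-70, -30) mm in the scale's x, y: the two keys are 60 mm apart, centre to centre
- keys_mid (a point): point midway between the two keys, at the height of their tops when up (30.5 mm above the counter); axes as the scale's
- orange_key (a joint): how far the orange key is pressed, m: 0 up, 0.0045 fully down. It starts to give at about 1.2 N, is fully down at 4 N and springs back; the scale registers it from 0.002 (about 2.5 N)
- white_key (a joint): the same for the white key, with the same spring: 0 up, 0.0045 fully down
- weight: brass 38 mm calibration weight with a small knob on top, 59 mm tall, about 0.4 kg, loose. Origin: centre of its underside. Bystander: leave it
- cup: white ceramic cup, 80 mm across the rim, 62 mm tall, with a handle, loose. Origin: centre of its underside. Bystander: leave it
- jug: steel milk jug, 76 mm across, 88 mm tall, with a wire handle reaching 64 mm from its axis, loose. Origin: centre of its underside. Bystander: leave it
- tamper: dark steel coffee tamper standing on its 58 mm foot, 83 mm tall, loose. Origin: centre of its underside. Bystander: leave it

How it is judged:
By the outcome, as a careful person would: the job done as asked, in the order asked, and still so for the second after the job is handed in, with the robot touching nothing.
It also fails if it takes over 48 s, if anything falls off the work surface, if the arm or the gripper's body presses on something with over 40 N, if the wrist force passes 120 N, or if a joint passes its speed limit or range.

ROBOT

A 6-joint arm with a two-finger parallel gripper is mounted at the origin on the work surface. World frame = base frame: x ahead of the robot, y to its left, z up, the work surface at z = 0. Lengths are in m, angles in rad, forces in N, time in s.
With the tool pointing down it reaches from about 0.275 to 0.975 m from the base axis. Payload 8.4 kg.
Tool frame: the origin (TCP) lies on the centre line of the jaws, within the pads' length; the fingertips stand 25 mm ahead of it and the grasp point (between the pads) lies 6 mm ahead of it; z points along the fingers, y is the direction in which the jaws open and shut (so a half turn about z gives the same grasp; the last joint's range is limited). The gripper opens to 92 mm and grips with 3 to 60 N. Pads are 20 mm wide; open, the fingers measure 128 mm over their backs; the gripper's body (75 mm by 189 mm) begins 69 mm behind the grasp point.
Start: joints at [1.158, 0.353, 1.633, -0, 1.155, -0.002], TCP at [0.25, 0.573, 0.24] pointing down, gripper open.
Joint ranges: [-2.63, 2.63], [-0.92, 2.1], [0.06, 2.66], [-1.3, 4.44], [0, 2.69], [-3.02, 3.02]. Speed limits (rad/s): [2.22, 2.22, 2.79, 3.14, 3.14, 3.14].

INTERFACE

Orientations are given as a 3x3 rotation matrix whose columns are the frame's x, y, z axes.
In Python, from cell import r, cams, job gives the robot as it stands. The module is installed in compiled form; this text tells all that it offers.
- The arm moves only by the tool play_rows, never from a script. Its argument "motion" is a list of rows, each an object of numbers: "tx", "ty", "tz": the shift along the tool's x, y, z in m; "wx", "wy", "wz": the turn, a rotation vector about the tool's x, y, z in degrees; "hand": the opening, from 0 (shut) to 1 (fully open). In form: [{"tx": .., "ty": .., "tz": .., "wx": .., "wy": .., "wz": .., "hand": ..}, ...]. A call has 1 to 20 rows; each row is the pose to reach, as a shift and turn from the pose commanded when the call began, along the tool's axes at that moment; what a row does not reach only later rows make up. A row lasts 1/12 s, in which the tool goes at most 41.7 mm and 7.16 degrees, less where a joint would pass 70% of its speed; a pose out of reach is approached as far as the arm can. A call with a gripper value outside its range is refused whole. The fingers move at their own pace and stop on an object; the grip force is fixed at half the most. Time passes only in rows, so rows that repeat a pose let the fingers close. It gives the time, the measured TCP pose, the force and the opening at its end, in the units of the state.
- r.get_state(): the state, without advancing time (a new reading comes with each control period).
- cams.get_image(name): name is "side" or "top"; returns (picture, depth): 400x640x3 uint8, red, green, blue; 400x640 float32, m along the optical axis (not along the pixel's ray), 0 where there is no reading.
- cams.camera_params(name): a dict with "K" (3x3 intrinsics, pixels), "k1" (the pictures are not rectified: a ray, as slopes to the right and down, at radius r is drawn at 1 + k1 r^2 times it, then the intrinsics apply), "R" (3x3) and "t" (3): a world point X has camera coordinates R X + t. Camera axes: x right, y down, z forward; pixel columns grow to the right and rows downward; lengths in m; the calibration is good to about 2 mm. A picture is of the moment at which its call begins. camera_params takes no time and is no camera call.
- job.job_done(): hands the job in, once; it reports no verdict.
The state is a dict: "time_s": time; "joint_pos": joint angles; "qd": joint speeds; "tau": joint torques, N m; "tool_pos": TCP position; "eef_rot": TCP orientation; "contact_force": force on the tool from outside, world axes, zero at the start; "torque": the same for the moment, N m; "opening": finger opening in m.
Only numpy, scipy, OpenCV 4.12 (cv2) and the standard library are available. Lean on these libraries where they do the work, as an engineer would, in place of code of your own. Each camera call takes 0.05 s, during which the arm holds its last target.

## Working session

There is one attempt and no reset: what is moved stays moved. The work goes in short steps, Python scripts to look and compute and a tool call to move; the robot and the scene stay as the last step left them, time stands still between calls to the robot, and variables do not carry over. Pictures are saved under pics/ and viewed, and the job is handed in when it is done.

Besides the shell and the picture viewer there is one more tool, called after ">>>" as name(argument=value, ...) on one line, values as JSON. play_rows: Moves the arm, as the interface text tells. Its arguments: {"type":"object","properties":{"motion":{"type":"array"}},"required":["motion"]}

```bash
mkdir -p pics; python3 - <<'E'
from cell import r,cams,job
import cv2,numpy as np
s=r.get_state();print(s)
for n in("side","top"):
    p,d=cams.get_image(n);cv2.imwrite(f"pics/{n}0.png",p[:,:,::-1]);np.savez(f"{n}0.npz",p=p,d=d)
    print(n,cams.camera_params(n))
E
```

```text
{'time_s': 0.0, 'joint_pos': array([ 1.15761700e+00,  3.53639735e-01,  1.63413915e+00, -8.56636733e-06,
        1.15524428e+00, -2.42903639e-03]), 'qd': array([-0.00016012, -0.00010098,  0.00095647, -0.00108101, -0.00068072,
       -0.00209143]), 'tau': array([ 1.47673833e-03, -5.93846512e+01, -3.34215724e+01,  6.98758406e-02,
        2.36490299e-02, -1.44405021e-04]), 'tool_pos': array([0.24938635, 0.57256374, 0.2388668 ]), 'eef_rot': array([[-9.16822875e-01,  3.99293745e-01, -5.67204118e-04],
       [ 3.99294148e-01,  9.16821934e-01, -1.31327567e-03],
       [-4.35758481e-06, -1.43052246e-03, -9.99998977e-01]]), 'contact_force': array([ 0.3722855 ,  0.29449653, -0.02618652]), 'torque': array([0.00881607, 0.04259772, 0.04082868]), 'opening': 0.09189335972422209}
side {'K': array([[397.74285128,   0.        , 315.54470566],
       [  0.        , 397.74285128, 201.53692402],
       [  0.        ,   0.        ,   1.        ]]), 'k1': -0.0856989717311301, 'R': array([[-0.9966181 , -0.08110365, -0.01321192],
       [-0.0525491 ,  0.75264975, -0.65632077],
       [ 0.06317396, -0.65340688, -0.75436629]]), 't': array([0.63584368, 0.03715492, 0.9079196 ])}
top {'K': array([[371.43173273,   0.        , 324.41114193],
       [  0.        , 371.43173273, 200.75426891],
       [  0.        ,   0.        ,   1.        ]]), 'k1': -0.07035221741170715, 'R': array([[-0.00850466, -0.99983572, -0.01600666],
       [-0.98665698,  0.01099313, -0.16244125],
       [ 0.16259052,  0.01441158, -0.98658838]]), 't': array([0.06681201, 0.62681651, 0.72145131])}
```

View pics/top0.png

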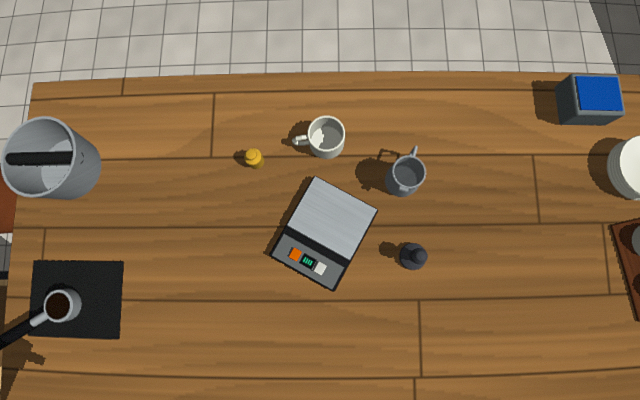

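View pics/side0.png

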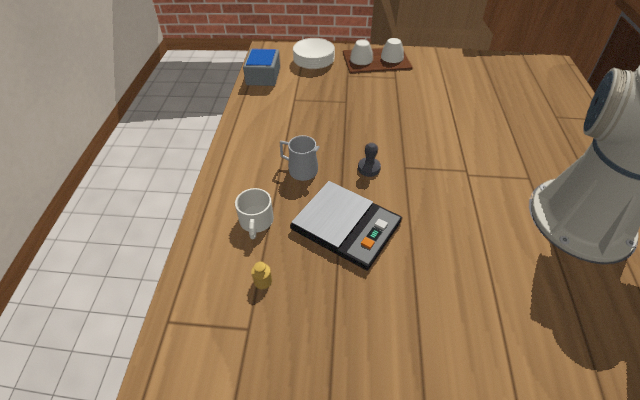

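Top view: the orange key is near (295,254) and the white key near (320,268). Side view: orange is near (368,243) and white near (381,224). The tamper, at (413,256) in the top view, stands to the white key's side. Next I'll locate these precisely.

```bash
cat > h.py <<'E'
import cv2,numpy as np
from cell import cams
def ray(n,uv):
    c=cams.camera_params(n);K,k,R,t=c['K'],c['k1'],c['R'],c['t']
    q=cv2.undistortPoints(np.array(uv,float).reshape(-1,1,2),K,np.array([k,0,0,0,0.]),).reshape(-1,2)
    d=np.c_[q,np.ones(len(q))]@R
    return -R.T@t,d
def plane(n,uv,z):
    o,d=ray(n,uv);return o+d*((z-o[2])/d[:,2])[:,None]
def tri(uvs,uvt):
    o1,d1=ray('side',uvs);o2,d2=ray('top',uvt);A=np.c_[d1[0],-d2[0]]
    s=np.linalg.lstsq(A,o2-o1,rcond=None)[0];a=o1+s[0]*d1[0];b=o2+s[1]*d2[0];return (a+b)/2,np.linalg.norm(a-b)
E
python3 - <<'E'
from h import *
C={}
for n,box in(("side",(345,205,400,260)),("top",(275,235,340,285))):
    p=np.load(f"{n}0.npz")['p'];x0,y0,x1,y1=box
    c=p[y0:y1,x0:x1];hsv=cv2.cvtColor(c,cv2.COLOR_RGB2HSV)
    for k,m in(("o",cv2.inRange(hsv,(3,190,170),(20,255,255))),("w",cv2.inRange(hsv,(0,0,165),(180,60,255)))):
        nn,l,st,ce=cv2.connectedComponentsWithStats(m)
        for i in range(1,nn):
            if st[i,4]>15:
                uv=ce[i]+[x0,y0];print(n,k,st[i],uv,plane(n,[uv],.0305)[0])
    cv2.imwrite(f"pics/{n}crop.png",cv2.resize(c[:,:,::-1],None,fx=9,fy=9,interpolation=cv2.INTER_NEAREST))
# pan outline in both
for n,z in(("side",.03),("top",.03)):
    p=np.load(f"{n}0.npz")['p'];hsv=cv2.cvtColor(p,cv2.COLOR_RGB2HSV)
    m=cv2.inRange(hsv,(0,0,110),(180,40,255))
    nn,l=cv2.connectedComponents(m);s=(340,215) if n=="side" else (330,218)
    m=(l==l[s[1],s[0]]).astype(np.uint8)
    ct=max(cv2.findContours(m,0,2)[0],key=cv2.contourArea)[:,0]
    P=plane(n,ct,z)[:,:2]*1000
    print(n,m.sum(),cv2.minAreaRect(P.astype(np.float32)))
E
```

```text
side o [16 32 13 10 61] [367.01639344 241.95081967] [0.51862301 0.12643744 0.0305    ]
side w [  0   0  25  33 424] [353.00707547 215.58254717] [0.5494941  0.05703113 0.0305    ]
side w [30 14 13  9 73] [381.09589041 222.89041096] [0.4877502  0.07334602 0.0305    ]
top o [14 13 12 13 95] [294.95789474 253.96842105] [0.5185456  0.12370041 0.0305    ]
top w [ 32   0  33  19 327] [328.0795107  240.86850153] [0.54533583 0.05397692 0.0305    ]
top w [39 27 13 13 98] [319.95918367 267.97959184] [0.48913897 0.07144933 0.0305    ]
side 2823 ((595.2784423828125, 47.265113830566406), (151.33030700683594, 121.21057891845703), 60.493385314941406)
top 4063 ((596.192626953125, 45.610069274902344), (151.7387237548828, 121.87010955810547), 60.53403854370117)
```

```bash
cd pics; python3 -c "
import cv2,numpy as np
a=cv2.imread('sidecrop.png');b=cv2.imread('topcrop.png');a=cv2.resize(a,(400,400));b=cv2.resize(b,(400,308));o=np.zeros((400,800,3),np.uint8);o[:,:400]=a;o[:308,400:]=b;cv2.imwrite('crops.png',o)"
```

```text
(no output)
```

View pics/crops.png

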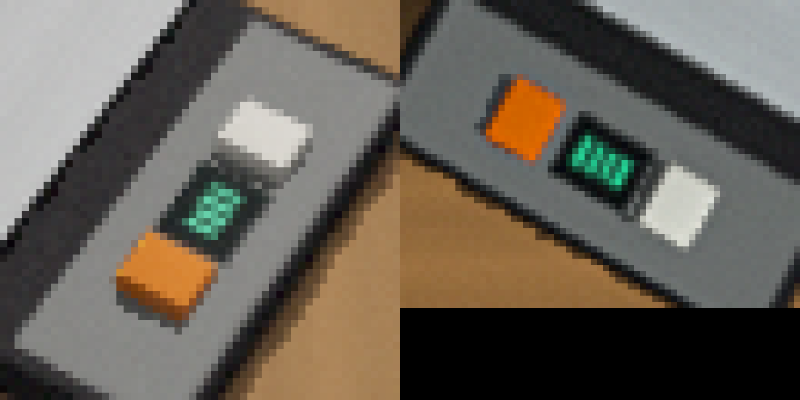

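```bash
cat >> h.py <<'E'
from cell import r
from scipy.spatial.transform import Rotation as Ro
a=np.radians(-29.5);SX=np.array([np.cos(a),np.sin(a),0]);SY=np.array([-np.sin(a),np.cos(a),0]);MID=np.array([.5035,.0987,0])
RT=np.c_[-SX,SY,[0,0,-1]]
def go(sy,z,sx=0):
    s=r.get_state();R=s['eef_rot'];g=MID+SX*sx+SY*sy+[0,0,z]
    print('t',s['time_s'],'pos',s['tool_pos'].round(4),'scale xy',((s['tool_pos']-MID)@np.c_[SX,SY]*1000).round(1),'F',s['contact_force'].round(2),'M',s['torque'].round(2),'op',s['opening'])
    print('shift mm',(R.T@(g-s['tool_pos'])*1000).round(1),'turn',Ro.from_matrix(R.T@RT).as_rotvec(degrees=True).round(2))
E
python3 -c "
from h import *
go(.06,.13)"
```

```text
t 0.1 pos [0.2494 0.5726 0.239 ] scale xy [-454.5  287.4] F [0.52 0.96 0.15] M [0.01 0.05 0.02] op 0.09179758304027531
shift mm [-428.4 -273.2  109.3] turn [-0.07  0.    5.96]
```

>>> play_rows(motion=[{"tx": -0.015,"ty": -0.01,"tz": 0.003,"wz": 0.5,"hand": 0.48},{"tx": -0.04,"ty": -0.025,"tz": 0.01,"wz": 1,"hand": 0.48},{"tx": -0.07,"ty": -0.045,"tz": 0.018,"wz": 1.5,"hand": 0.48},{"tx": -0.1,"ty": -0.064,"tz": 0.026,"wz": 2,"hand": 0.48},{"tx": -0.13,"ty": -0.083,"tz": 0.033,"wz": 2.5,"hand": 0.48},{"tx": -0.16,"ty": -0.102,"tz": 0.041,"wz": 3,"hand": 0.48},{"tx": -0.19,"ty": -0.121,"tz": 0.048,"wz": 3.5,"hand": 0.48},{"tx": -0.22,"ty": -0.14,"tz": 0.056,"wz": 4,"hand": 0.48},{"tx": -0.25,"ty": -0.16,"tz": 0.064,"wz": 4.5,"hand": 0.48},{"tx": -0.28,"ty": -0.179,"tz": 0.071,"wz": 5,"hand": 0.48},{"tx": -0.31,"ty": -0.198,"tz": 0.079,"wz": 5.5,"hand": 0.48},{"tx": -0.34,"ty": -0.217,"tz": 0.087,"wz": 6,"hand": 0.48},{"tx": -0.37,"ty": -0.236,"tz": 0.094,"wz": 6,"hand": 0.48},{"tx": -0.398,"ty": -0.254,"tz": 0.102,"wz": 6,"hand": 0.48},{"tx": -0.418,"ty": -0.267,"tz": 0.107,"wz": 6,"hand": 0.48},{"tx": -0.428,"ty": -0.273,"tz": 0.109,"wz": 6,"hand": 0.48},{"tx": -0.428,"ty": -0.273,"tz": 0.109,"wz": 6,"hand": 0.48},{"tx": -0.428,"ty": -0.273,"tz": 0.109,"wz": 6,"hand": 0.48},{"tx": -0.428,"ty": -0.273,"tz": 0.109,"wz": 6,"hand": 0.48}])

```text
invalid input
```

```bash
python3 -c "
from h import *
go(.06,.07)
for n in('side','top'):
    p,d=cams.get_image(n);cv2.imwrite(f'pics/{n}1.png',p[:,:,::-1])
    c=p[110:310,240:440] if n=='side' else p[130:330,220:420]
    globals()[n]=cv2.resize(c[:,:,::-1],(400,400),interpolation=2)
cv2.imwrite('pics/m1.png',np.hstack([side,top]))"
```

```text
t 0.1 pos [0.2494 0.5726 0.239 ] scale xy [-454.5  287.4] F [0.52 0.96 0.15] M [0.01 0.05 0.02] op 0.09179758304027531
shift mm [-428.4 -273.2  169.3] turn [-0.07  0.    5.96]
```

View pics/m1.png

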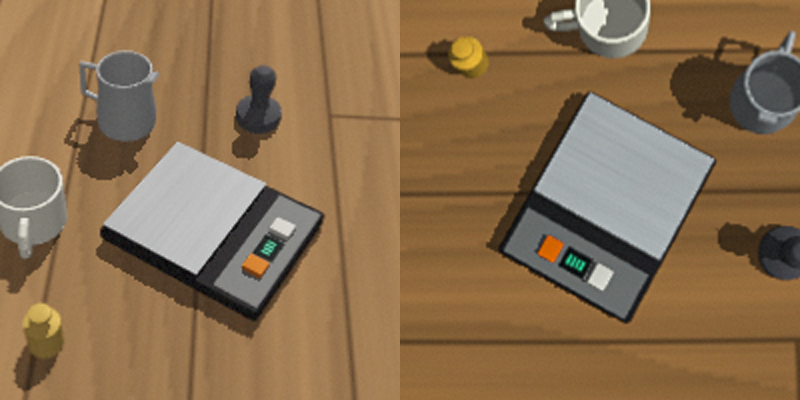

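The call was refused, so the arm hasn't moved and the picture shows the scene unchanged. My guess is that every key has to be present in each row, so I'll resend with full rows.

>>> play_rows(motion=[{"tx": -0.015,"ty": -0.01,"tz": 0.003,"wx": 0,"wy": 0,"wz": 0.5,"hand": 0.48},{"tx": -0.04,"ty": -0.025,"tz": 0.01,"wx": 0,"wy": 0,"wz": 1,"hand": 0.48},{"tx": -0.07,"ty": -0.045,"tz": 0.018,"wx": 0,"wy": 0,"wz": 1.5,"hand": 0.48},{"tx": -0.1,"ty": -0.064,"tz": 0.026,"wx": 0,"wy": 0,"wz": 2,"hand": 0.48},{"tx": -0.13,"ty": -0.083,"tz": 0.033,"wx": 0,"wy": 0,"wz": 2.5,"hand": 0.48},{"tx": -0.16,"ty": -0.102,"tz": 0.041,"wx": 0,"wy": 0,"wz": 3,"hand": 0.48},{"tx": -0.19,"ty": -0.121,"tz": 0.048,"wx": 0,"wy": 0,"wz": 3.5,"hand": 0.48},{"tx": -0.22,"ty": -0.14,"tz": 0.056,"wx": 0,"wy": 0,"wz": 4,"hand": 0.48},{"tx": -0.25,"ty": -0.16,"tz": 0.064,"wx": 0,"wy": 0,"wz": 4.5,"hand": 0.48},{"tx": -0.28,"ty": -0.179,"tz": 0.071,"wx": 0,"wy": 0,"wz": 5,"hand": 0.48},{"tx": -0.31,"ty": -0.198,"tz": 0.079,"wx": 0,"wy": 0,"wz": 5.5,"hand": 0.48},{"tx": -0.34,"ty": -0.217,"tz": 0.087,"wx": 0,"wy": 0,"wz": 6,"hand": 0.48},{"tx": -0.37,"ty": -0.236,"tz": 0.094,"wx": 0,"wy": 0,"wz": 6,"hand": 0.48},{"tx": -0.398,"ty": -0.254,"tz": 0.102,"wx": 0,"wy": 0,"wz": 6,"hand": 0.48},{"tx": -0.418,"ty": -0.267,"tz": 0.107,"wx": 0,"wy": 0,"wz": 6,"hand": 0.48},{"tx": -0.428,"ty": -0.273,"tz": 0.109,"wx": 0,"wy": 0,"wz": 6,"hand": 0.48},{"tx": -0.428,"ty": -0.273,"tz": 0.109,"wx": 0,"wy": 0,"wz": 6,"hand": 0.48},{"tx": -0.428,"ty": -0.273,"tz": 0.109,"wx": 0,"wy": 0,"wz": 6,"hand": 0.48},{"tx": -0.428,"ty": -0.273,"tz": 0.109,"wx": 0,"wy": 0,"wz": 6,"hand": 0.48}])

```text
time_s: 1.78
tool_pos: [0.5323, 0.1526, 0.1308]
eef_rot: [[-0.87, 0.493, -0.0], [0.493, 0.87, 0.0], [0.0, 0.0, -1.0]]
contact_force: [-0.2, -0.1, 0.1]
opening: 0.0443
```

```bash
python3 -c "
from h import *
go(.06,.07)
for n in('side','top'):
    p,d=cams.get_image(n);cv2.imwrite(f'pics/{n}1b.png',p[:,:,::-1])
    c=p[110:310,240:440] if n=='side' else p[130:330,220:420]
    globals()[n]=cv2.resize(c[:,:,::-1],(400,400),interpolation=2)
cv2.imwrite('pics/m1b.png',np.hstack([side,top]))"
```

```text
t 1.7833 pos [0.5323 0.1526 0.1308] scale xy [-1.5 61.1] F [-0.22 -0.07  0.13] M [ 0.01 -0.   -0.01] op 0.04429893060576003
shift mm [-1.5 -1.1 60.8] turn [ 0.01 -0.02 -0.02]
```

View pics/m1b.png

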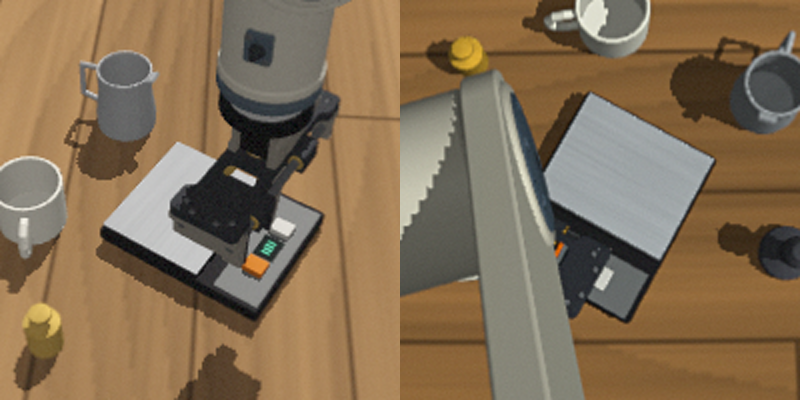

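Both views show the gripper level above the key strip and pan edge, clear of everything. The orange key is still visible at about (257,266) in the side crop. I'll descend close to it.

>>> play_rows(motion=[{"tx": -0.0015,"ty": -0.001,"tz": 0.012,"wx": 0,"wy": 0,"wz": 0,"hand": 0.48},{"tx": -0.0015,"ty": -0.001,"tz": 0.03,"wx": 0,"wy": 0,"wz": 0,"hand": 0.48},{"tx": -0.0015,"ty": -0.001,"tz": 0.046,"wx": 0,"wy": 0,"wz": 0,"hand": 0.48},{"tx": -0.0015,"ty": -0.001,"tz": 0.06,"wx": 0,"wy": 0,"wz": 0,"hand": 0.48},{"tx": -0.0015,"ty": -0.001,"tz": 0.067,"wx": 0,"wy": 0,"wz": 0,"hand": 0.48},{"tx": -0.0015,"ty": -0.001,"tz": 0.069,"wx": 0,"wy": 0,"wz": 0,"hand": 0.48},{"tx": -0.0015,"ty": -0.001,"tz": 0.069,"wx": 0,"wy": 0,"wz": 0,"hand": 0.48},{"tx": -0.0015,"ty": -0.001,"tz": 0.069,"wx": 0,"wy": 0,"wz": 0,"hand": 0.48},{"tx": -0.0015,"ty": -0.001,"tz": 0.069,"wx": 0,"wy": 0,"wz": 0,"hand": 0.48},{"tx": -0.0015,"ty": -0.001,"tz": 0.069,"wx": 0,"wy": 0,"wz": 0,"hand": 0.48}])

```text
time_s: 2.72
tool_pos: [0.5343, 0.1504, 0.0623]
eef_rot: [[-0.87, 0.493, 0.001], [0.493, 0.87, 0.0], [-0.001, 0.001, -1.0]]
contact_force: [0.0, -0.1, 0.1]
opening: 0.0439
```

```bash
python3 -c "
from h import *
go(.06,.0555)
for n in('side','top'):
    p,d=cams.get_image(n)
    c=p[190:270,320:420] if n=='side' else p[230:310,260:360]
    globals()[n]=cv2.resize(c[:,:,::-1],(400,320),interpolation=2)
cv2.imwrite('pics/m2.png',np.hstack([side,top]))"
```

```text
t 2.7167 pos [0.5343 0.1504 0.0623] scale xy [ 1.3 60.1] F [ 0.   -0.1   0.12] M [-0.02 -0.01  0.04] op 0.04387613094809013
shift mm [ 1.3 -0.1  6.8] turn [ 0.05  0.05 -0.03]
```

View pics/m2.png

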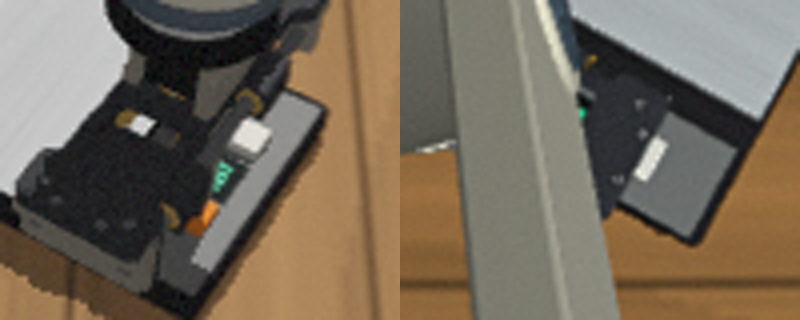

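The side crop shows the fingers reaching the orange key at (205,218), with the white key clear. Next I'll come down in small, force-checked steps.

>>> play_rows(motion=[{"tx": 0.001,"ty": 0,"tz": 0.002,"wx": 0,"wy": 0,"wz": 0,"hand": 0.48},{"tx": 0.001,"ty": 0,"tz": 0.004,"wx": 0,"wy": 0,"wz": 0,"hand": 0.48},{"tx": 0.001,"ty": 0,"tz": 0.006,"wx": 0,"wy": 0,"wz": 0,"hand": 0.48},{"tx": 0.001,"ty": 0,"tz": 0.007,"wx": 0,"wy": 0,"wz": 0,"hand": 0.48},{"tx": 0.001,"ty": 0,"tz": 0.008,"wx": 0,"wy": 0,"wz": 0,"hand": 0.48},{"tx": 0.001,"ty": 0,"tz": 0.008,"wx": 0,"wy": 0,"wz": 0,"hand": 0.48},{"tx": 0.001,"ty": 0,"tz": 0.008,"wx": 0,"wy": 0,"wz": 0,"hand": 0.48}])

```text
time_s: 3.4
tool_pos: [0.5329, 0.1507, 0.0536]
eef_rot: [[-0.87, 0.493, -0.0], [0.493, 0.87, -0.0], [0.0, -0.0, -1.0]]
contact_force: [0.2, 0.3, 2.6]
opening: 0.0436
```

```bash
python3 -c "
from h import *
go(.06,.0522)"
```

```text
t 3.4 pos [0.5329 0.1507 0.0536] scale xy [-0.  59.7] F [0.22 0.31 2.6 ] M [-0.02  0.11  0.01] op 0.04363505671502553
shift mm [-0.   0.3  1.4] turn [-0.   -0.01 -0.04]
```

>>> play_rows(motion=[{"tx": 0,"ty": 0,"tz": 0.0007,"wx": 0,"wy": 0,"wz": 0,"hand": 0.48},{"tx": 0,"ty": 0,"tz": 0.0014,"wx": 0,"wy": 0,"wz": 0,"hand": 0.48},{"tx": 0,"ty": 0,"tz": 0.0014,"wx": 0,"wy": 0,"wz": 0,"hand": 0.48},{"tx": 0,"ty": 0,"tz": 0.0014,"wx": 0,"wy": 0,"wz": 0,"hand": 0.48}])

```text
time_s: 3.73
tool_pos: [0.5329, 0.1507, 0.0522]
eef_rot: [[-0.87, 0.493, -0.0], [0.493, 0.87, 0.0], [0.0, -0.0, -1.0]]
contact_force: [-0.7, 0.8, 3.4]
opening: 0.044
```

```bash
python3 -c "
from h import *
go(.06,.0522)"
```

```text
t 3.7333 pos [0.5329 0.1507 0.0522] scale xy [ 0.  59.7] F [-0.74  0.77  3.44] M [-0.04  0.21  0.03] op 0.04395937502371831
shift mm [0.  0.3 0. ] turn [-0.   -0.   -0.05]
```

The key is about 3.3 mm down at 3.4 N, so it should have registered. I'll lift straight off, then slide over to straddle both keys.

>>> play_rows(motion=[{"tx": 0,"ty": 0,"tz": -0.003,"wx": 0,"wy": 0,"wz": 0,"hand": 0.48},{"tx": 0,"ty": 0,"tz": -0.008,"wx": 0,"wy": 0,"wz": 0,"hand": 0.48},{"tx": 0,"ty": 0,"tz": -0.016,"wx": 0,"wy": 0,"wz": 0,"hand": 0.48},{"tx": 0,"ty": 0,"tz": -0.02,"wx": 0,"wy": 0,"wz": 0,"hand": 0.48},{"tx": 0,"ty": 0,"tz": -0.02,"wx": 0,"wy": 0,"wz": 0,"hand": 0.48},{"tx": 0,"ty": -0.01,"tz": -0.02,"wx": 0,"wy": 0,"wz": 0,"hand": 0.48},{"tx": 0,"ty": -0.025,"tz": -0.02,"wx": 0,"wy": 0,"wz": 0,"hand": 0.48},{"tx": 0,"ty": -0.042,"tz": -0.02,"wx": 0,"wy": 0,"wz": 0,"hand": 0.48},{"tx": 0,"ty": -0.055,"tz": -0.02,"wx": 0,"wy": 0,"wz": 0,"hand": 0.48},{"tx": 0,"ty": -0.06,"tz": -0.02,"wx": 0,"wy": 0,"wz": 0,"hand": 0.48},{"tx": 0,"ty": -0.06,"tz": -0.02,"wx": 0,"wy": 0,"wz": 0,"hand": 0.48},{"tx": 0,"ty": -0.06,"tz": -0.02,"wx": 0,"wy": 0,"wz": 0,"hand": 0.48},{"tx": 0,"ty": -0.06,"tz": -0.02,"wx": 0,"wy": 0,"wz": 0,"hand": 0.48}])

```text
time_s: 4.82
tool_pos: [0.5038, 0.0986, 0.0723]
eef_rot: [[-0.87, 0.493, 0.001], [0.493, 0.87, 0.0], [-0.0, 0.001, -1.0]]
contact_force: [0.2, 0.5, -0.2]
opening: 0.0445
```

```bash
python3 -c "
from h import *
go(0,.0522)
for n in('side','top'):
    p,d=cams.get_image(n)
    c=p[170:270,310:435] if n=='side' else p[170:310,250:425]
    globals()[n]=cv2.resize(c[:,:,::-1],(400,320),interpolation=2)
cv2.imwrite('pics/m3.png',np.hstack([side,top]))"
```

```text
t 4.8167 pos [0.5038 0.0986 0.0723] scale xy [0.4 0.1] F [ 0.2   0.48 -0.23] M [ 0.03  0.01 -0.03] op 0.04454105690941627
shift mm [ 0.4 -0.1 20.1] turn [ 0.03  0.03 -0.06]
```

View pics/m3.png

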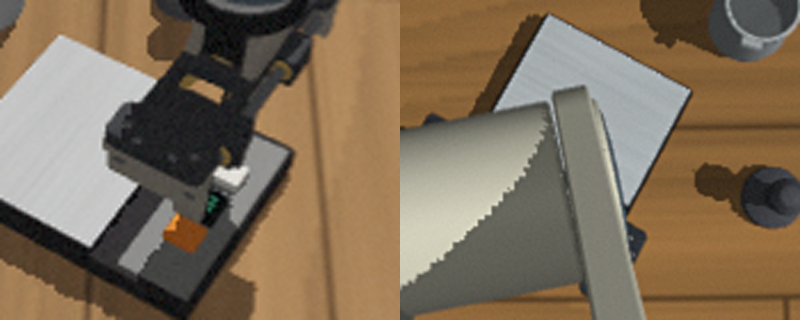

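The side view shows the fingers above the orange key at (185,235) and the white key at (228,180), and the tamper is well clear. Now I'll press both keys.

>>> play_rows(motion=[{"tx": 0,"ty": 0,"tz": 0.005,"wx": 0,"wy": 0,"wz": 0,"hand": 0.48},{"tx": 0,"ty": 0,"tz": 0.011,"wx": 0,"wy": 0,"wz": 0,"hand": 0.48},{"tx": 0,"ty": 0,"tz": 0.015,"wx": 0,"wy": 0,"wz": 0,"hand": 0.48},{"tx": 0,"ty": 0,"tz": 0.017,"wx": 0,"wy": 0,"wz": 0,"hand": 0.48},{"tx": 0,"ty": 0,"tz": 0.0185,"wx": 0,"wy": 0,"wz": 0,"hand": 0.48},{"tx": 0,"ty": 0,"tz": 0.02,"wx": 0,"wy": 0,"wz": 0,"hand": 0.48},{"tx": 0,"ty": 0,"tz": 0.0202,"wx": 0,"wy": 0,"wz": 0,"hand": 0.48},{"tx": 0,"ty": 0,"tz": 0.0202,"wx": 0,"wy": 0,"wz": 0,"hand": 0.48}])

```text
time_s: 5.58
tool_pos: [0.5031, 0.0986, 0.0521]
eef_rot: [[-0.87, 0.493, -0.001], [0.493, 0.87, 0.0], [0.001, -0.0, -1.0]]
contact_force: [-1.9, 1.3, 6.4]
opening: 0.0442
```

```bash
python3 -c "
from h import *
go(0,.0522)"
```

```text
t 5.5833 pos [0.5031 0.0986 0.0521] scale xy [-0.3 -0.3] F [-1.92  1.27  6.42] M [0.2  0.47 0.02] op 0.0441886720435047
shift mm [-0.3  0.3 -0.1] turn [-0.01 -0.03 -0.04]
```

Total is 6.4 N, about 3.2 N per key. The moment reading hints at a slight bias, within noise, so I'll go 0.4 mm deeper for margin and hold.

>>> play_rows(motion=[{"tx": 0,"ty": 0,"tz": 0.0004,"wx": 0,"wy": 0,"wz": 0,"hand": 0.48},{"tx": 0,"ty": 0,"tz": 0.0004,"wx": 0,"wy": 0,"wz": 0,"hand": 0.48},{"tx": 0,"ty": 0,"tz": 0.0004,"wx": 0,"wy": 0,"wz": 0,"hand": 0.48},{"tx": 0,"ty": 0,"tz": 0.0004,"wx": 0,"wy": 0,"wz": 0,"hand": 0.48},{"tx": 0,"ty": 0,"tz": 0.0004,"wx": 0,"wy": 0,"wz": 0,"hand": 0.48}])

```text
time_s: 6.0
tool_pos: [0.5031, 0.0986, 0.0518]
eef_rot: [[-0.87, 0.493, -0.001], [0.493, 0.87, 0.0], [0.001, -0.0, -1.0]]
contact_force: [-2.8, 1.0, 7.3]
opening: 0.0438
```

```bash
python3 -c "
from h import *
go(0,.0522);s=r.get_state();print(s['torque']@SX,s['torque']@SY,s['contact_force']@SX)
for n in('side',):
    p,d=cams.get_image(n)
    cv2.imwrite('pics/m4.png',cv2.resize(p[190:270,330:430,::-1],(750,600),interpolation=2))"
```

```text
t 6.0 pos [0.5031 0.0986 0.0518] scale xy [-0.3 -0.3] F [-2.82  0.95  7.31] M [0.2  0.47 0.02] op 0.043756656961615174
shift mm [-0.3  0.3 -0.4] turn [-0.01 -0.03 -0.04]
-0.05993454377060906 0.5038529925385087 -2.924421051827358
```

View pics/m4.png

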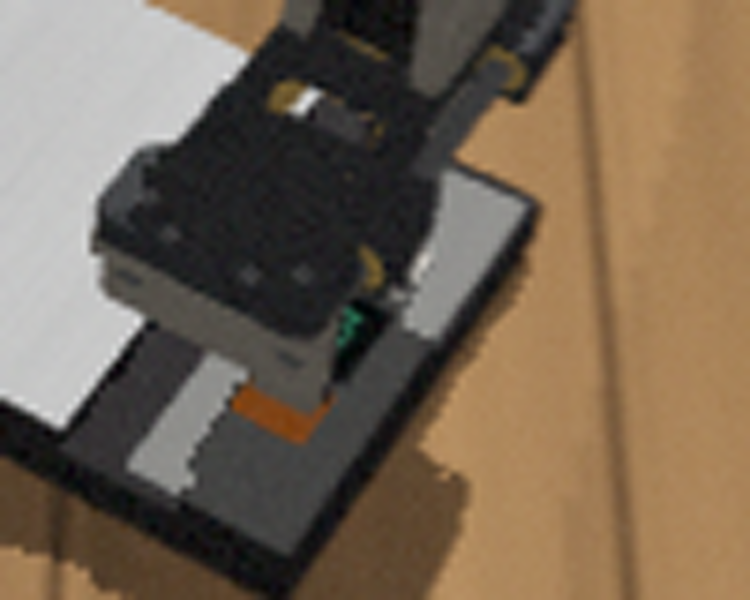

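The picture shows the finger standing on the pressed orange key at (285,405), clear of the pan. The 2.9 N sideways force is a small position offset, so I'll relieve it by 0.2 mm and keep holding.

>>> play_rows(motion=[{"tx": 0.0001,"ty": 0,"tz": 0,"wx": 0,"wy": 0,"wz": 0,"hand": 0.48},{"tx": 0.0002,"ty": 0,"tz": 0,"wx": 0,"wy": 0,"wz": 0,"hand": 0.48},{"tx": 0.0002,"ty": 0,"tz": 0,"wx": 0,"wy": 0,"wz": 0,"hand": 0.48},{"tx": 0.0002,"ty": 0,"tz": 0,"wx": 0,"wy": 0,"wz": 0,"hand": 0.48},{"tx": 0.0002,"ty": 0,"tz": 0,"wx": 0,"wy": 0,"wz": 0,"hand": 0.48},{"tx": 0.0002,"ty": 0,"tz": 0,"wx": 0,"wy": 0,"wz": 0,"hand": 0.48},{"tx": 0.0002,"ty": 0,"tz": 0,"wx": 0,"wy": 0,"wz": 0,"hand": 0.48},{"tx": 0.0002,"ty": 0,"tz": 0,"wx": 0,"wy": 0,"wz": 0,"hand": 0.48},{"tx": 0.0002,"ty": 0,"tz": 0,"wx": 0,"wy": 0,"wz": 0,"hand": 0.48},{"tx": 0.0002,"ty": 0,"tz": 0,"wx": 0,"wy": 0,"wz": 0,"hand": 0.48},{"tx": 0.0002,"ty": 0,"tz": 0,"wx": 0,"wy": 0,"wz": 0,"hand": 0.48},{"tx": 0.0002,"ty": 0,"tz": 0,"wx": 0,"wy": 0,"wz": 0,"hand": 0.48},{"tx": 0.0002,"ty": 0,"tz": 0,"wx": 0,"wy": 0,"wz": 0,"hand": 0.48},{"tx": 0.0002,"ty": 0,"tz": 0,"wx": 0,"wy": 0,"wz": 0,"hand": 0.48},{"tx": 0.0002,"ty": 0,"tz": 0,"wx": 0,"wy": 0,"wz": 0,"hand": 0.48},{"tx": 0.0002,"ty": 0,"tz": 0,"wx": 0,"wy": 0,"wz": 0,"hand": 0.48},{"tx": 0.0002,"ty": 0,"tz": 0,"wx": 0,"wy": 0,"wz": 0,"hand": 0.48},{"tx": 0.0002,"ty": 0,"tz": 0,"wx": 0,"wy": 0,"wz": 0,"hand": 0.48},{"tx": 0.0002,"ty": 0,"tz": 0,"wx": 0,"wy": 0,"wz": 0,"hand": 0.48},{"tx": 0.0002,"ty": 0,"tz": 0,"wx": 0,"wy": 0,"wz": 0,"hand": 0.48}])

```text
time_s: 7.72
tool_pos: [0.503, 0.0986, 0.0519]
eef_rot: [[-0.87, 0.493, -0.0], [0.493, 0.87, 0.0], [0.0, -0.0, -1.0]]
contact_force: [-2.4, 0.1, 7.3]
opening: 0.044
```

```bash
python3 -c "
from h import *
go(0,.0522);s=r.get_state();print(s['torque']@SX,s['torque']@SY,s['contact_force']@SX)"
```

```text
t 7.7167 pos [0.503  0.0986 0.0519] scale xy [-0.4 -0.3] F [-2.36  0.07  7.31] M [0.05 0.4  0.05] op 0.04403069505174854
shift mm [-0.4  0.3 -0.3] turn [-0.01 -0.01 -0.03]
-0.15119451060103928 0.3784849010490362 -2.0847377973099515
```

Both keys are held at a steady 7.3 N. I'll finish the hold with some margin.

>>> play_rows(motion=[{"tx": 0,"ty": 0,"tz": 0,"wx": 0,"wy": 0,"wz": 0,"hand": 0.48},{"tx": 0,"ty": 0,"tz": 0,"wx": 0,"wy": 0,"wz": 0,"hand": 0.48},{"tx": 0,"ty": 0,"tz": 0,"wx": 0,"wy": 0,"wz": 0,"hand": 0.48},{"tx": 0,"ty": 0,"tz": 0,"wx": 0,"wy": 0,"wz": 0,"hand": 0.48},{"tx": 0,"ty": 0,"tz": 0,"wx": 0,"wy": 0,"wz": 0,"hand": 0.48},{"tx": 0,"ty": 0,"tz": 0,"wx": 0,"wy": 0,"wz": 0,"hand": 0.48},{"tx": 0,"ty": 0,"tz": 0,"wx": 0,"wy": 0,"wz": 0,"hand": 0.48},{"tx": 0,"ty": 0,"tz": 0,"wx": 0,"wy": 0,"wz": 0,"hand": 0.48},{"tx": 0,"ty": 0,"tz": 0,"wx": 0,"wy": 0,"wz": 0,"hand": 0.48},{"tx": 0,"ty": 0,"tz": 0,"wx": 0,"wy": 0,"wz": 0,"hand": 0.48},{"tx": 0,"ty": 0,"tz": 0,"wx": 0,"wy": 0,"wz": 0,"hand": 0.48},{"tx": 0,"ty": 0,"tz": 0,"wx": 0,"wy": 0,"wz": 0,"hand": 0.48},{"tx": 0,"ty": 0,"tz": 0,"wx": 0,"wy": 0,"wz": 0,"hand": 0.48},{"tx": 0,"ty": 0,"tz": 0,"wx": 0,"wy": 0,"wz": 0,"hand": 0.48},{"tx": 0,"ty": 0,"tz": 0,"wx": 0,"wy": 0,"wz": 0,"hand": 0.48},{"tx": 0,"ty": 0,"tz": 0,"wx": 0,"wy": 0,"wz": 0,"hand": 0.48},{"tx": 0,"ty": 0,"tz": 0,"wx": 0,"wy": 0,"wz": 0,"hand": 0.48},{"tx": 0,"ty": 0,"tz": 0,"wx": 0,"wy": 0,"wz": 0,"hand": 0.48},{"tx": 0,"ty": 0,"tz": 0,"wx": 0,"wy": 0,"wz": 0,"hand": 0.48},{"tx": 0,"ty": 0,"tz": 0,"wx": 0,"wy": 0,"wz": 0,"hand": 0.48}])

```text
time_s: 9.38
tool_pos: [0.503, 0.0986, 0.0519]
eef_rot: [[-0.87, 0.493, -0.0], [0.493, 0.87, 0.0], [0.0, -0.0, -1.0]]
contact_force: [-2.2, 1.2, 7.1]
opening: 0.0441
```

```bash
python3 -c "
from h import *
go(0,.0522)"
```

```text
t 9.3833 pos [0.503  0.0986 0.0519] scale xy [-0.4 -0.3] F [-2.19  1.23  7.12] M [0.11 0.43 0.03] op 0.044086098307622806
shift mm [-0.4  0.3 -0.3] turn [-0.01 -0.01 -0.04]
```

That's 3.8 s held. I'll release straight up, then back away to the left.

>>> play_rows(motion=[{"tx": 0,"ty": 0,"tz": -0.003,"wx": 0,"wy": 0,"wz": 0,"hand": 0.48},{"tx": 0,"ty": 0,"tz": -0.01,"wx": 0,"wy": 0,"wz": 0,"hand": 0.48},{"tx": 0,"ty": 0,"tz": -0.025,"wx": 0,"wy": 0,"wz": 0,"hand": 0.48},{"tx": 0,"ty": 0,"tz": -0.05,"wx": 0,"wy": 0,"wz": 0,"hand": 0.48},{"tx": 0,"ty": 0,"tz": -0.08,"wx": 0,"wy": 0,"wz": 0,"hand": 0.48},{"tx": 0,"ty": 0,"tz": -0.11,"wx": 0,"wy": 0,"wz": 0,"hand": 0.48},{"tx": 0.02,"ty": 0.01,"tz": -0.13,"wx": 0,"wy": 0,"wz": 0,"hand": 0.48},{"tx": 0.05,"ty": 0.03,"tz": -0.14,"wx": 0,"wy": 0,"wz": 0,"hand": 0.48},{"tx": 0.08,"ty": 0.05,"tz": -0.15,"wx": 0,"wy": 0,"wz": 0,"hand": 0.48},{"tx": 0.11,"ty": 0.07,"tz": -0.15,"wx": 0,"wy": 0,"wz": 0,"hand": 0.48},{"tx": 0.14,"ty": 0.09,"tz": -0.15,"wx": 0,"wy": 0,"wz": 0,"hand": 0.48},{"tx": 0.17,"ty": 0.11,"tz": -0.15,"wx": 0,"wy": 0,"wz": 0,"hand": 0.48},{"tx": 0.2,"ty": 0.13,"tz": -0.15,"wx": 0,"wy": 0,"wz": 0,"hand": 0.48},{"tx": 0.23,"ty": 0.15,"tz": -0.15,"wx": 0,"wy": 0,"wz": 0,"hand": 0.48},{"tx": 0.25,"ty": 0.165,"tz": -0.15,"wx": 0,"wy": 0,"wz": 0,"hand": 0.48},{"tx": 0.26,"ty": 0.17,"tz": -0.15,"wx": 0,"wy": 0,"wz": 0,"hand": 0.48},{"tx": 0.26,"ty": 0.17,"tz": -0.15,"wx": 0,"wy": 0,"wz": 0,"hand": 0.48},{"tx": 0.26,"ty": 0.17,"tz": -0.15,"wx": 0,"wy": 0,"wz": 0,"hand": 0.48},{"tx": 0.26,"ty": 0.17,"tz": -0.15,"wx": 0,"wy": 0,"wz": 0,"hand": 0.48}])

```text
time_s: 10.97
tool_pos: [0.3611, 0.3735, 0.2015]
eef_rot: [[-0.87, 0.493, -0.0], [0.493, 0.87, -0.001], [-0.0, -0.001, -1.0]]
contact_force: [-0.5, -0.3, -0.0]
opening: 0.0441
```

```bash
python3 -c "
from h import *
go(0,.2)
for n in('side','top'):
    p,d=cams.get_image(n);o=np.load(f'{n}0.npz')['p']
    print(n,(cv2.absdiff(p,o).max(2)>40).sum())
    c=p[110:310,220:440] if n=='side' else p[110:310,220:440]
    globals()[n]=cv2.resize(c[:,:,::-1],(400,364),interpolation=2)
    hsv=cv2.cvtColor(p,cv2.COLOR_RGB2HSV);m=cv2.inRange(hsv,(0,0,110),(180,40,255))
    nn,l=cv2.connectedComponents(m);s=(340,215) if n=='side' else (330,218)
    m=(l==l[s[1],s[0]]).astype(np.uint8)
    ct=max(cv2.findContours(m,0,2)[0],key=cv2.contourArea)[:,0]
    print(cv2.minAreaRect((plane(n,ct,.03)[:,:2]*1000).astype(np.float32)))
    for a,b in((p,'now'),(o,'old')):
        h=cv2.cvtColor(a,cv2.COLOR_RGB2HSV)[200:290,270:400];M=cv2.moments(cv2.inRange(h,(3,190,170),(20,255,255)),True);print(b,M['m00'],M['m10']/M['m00']+270,M['m01']/M['m00']+200)
cv2.imwrite('pics/m5.png',np.hstack([side,top]))"
```

```text
t 10.9667 pos [0.3611 0.3735 0.2015] scale xy [-259.2  169. ] F [-0.5  -0.29 -0.01] M [-0.03  0.04  0.05] op 0.04405977864810541
shift mm [-259.4 -168.8    1.7] turn [-0.04  0.02 -0.06]
side 18760
((595.2153930664062, 47.2947998046875), (151.32196044921875, 121.3327407836914), 60.471092224121094)
now 50.0 366.9 241.94
old 61.0 367.016393442623 241.95081967213116
top 10756
((596.1365966796875, 45.503570556640625), (151.42811584472656, 121.91920471191406), 60.488338470458984)
now 95.0 295.06315789473683 253.96842105263158
old 95.0 294.9578947368421 253.96842105263158
```

View pics/m5.png

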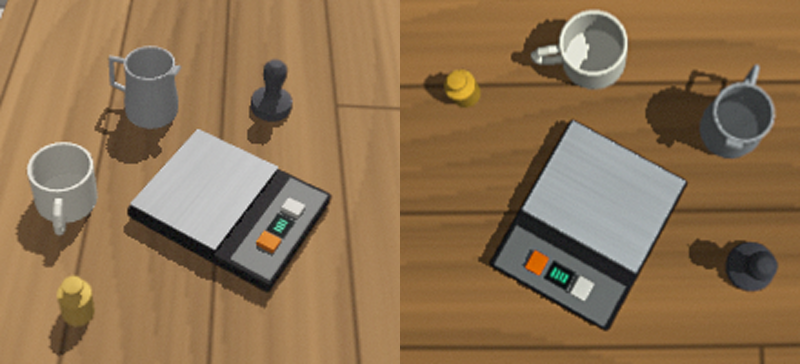

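The scale hasn't moved (within 0.1 mm), both keys are back up at (538,263) and (582,288) in the top crop, and the bystanders are all standing. I'll hand in.

```bash
python3 -c "
from cell import job;print(job.job_done())"
```

```text
the job is handed in; nothing more can be done
None
```

The scale calibration is done and handed in. I had no direct reading of the keys or the scale's display, so how far each key went down is worked out from tool height and force.

- **Orange tap:** one fingertip pressed the orange key alone, about 3.3 mm down at 3.4 N, then came fully off it.
- **Both keys:** both fingertips pressed the two keys together for about 3.8 s, about 3.5 mm down at 6.4–7.3 N in total. I then lifted straight up and moved the arm clear at about 11 s on the clock.
- **Last checks:** the scale's pan is within about 0.1 mm and 0.05° of where it started, and the orange key is back where it was in both views. By eye, the white key is up and the weight, cup, jug and tamper look unmoved. The tool force reads near zero.
- **What disagreed:**
    - My first move call was refused because its rows lacked `wx` and `wy`; nothing moved.
    - A sideways force of 2–3 N built up during the hold without shifting the scale.
    - The moment reading hinted at unequal force on the two keys, but it was within noise and the tool stayed level to about 0.05°.

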